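# Set and lock the pipe jig's length stop

## Robot

A 6-joint arm with a two-finger parallel gripper is mounted at the origin on the work surface. World frame = base frame: x ahead of the robot, y to its left, z up, the work surface at z = 0. Lengths are in m, angles in degrees, forces in N, time in s.
With the tool pointing down it reaches from about 0.35 to 0.875 m from the base axis. Payload 4.2 kg.
Tool frame: the origin (TCP) lies midway between the tips of the shut fingers; the grasp point (between the pads) lies r.grasp_offset behind it (r.grasp_offset is the distance from the TCP to the grasp point, in m); z points along the fingers, y is the direction in which the jaws open and shut (so a half turn about z gives the same grasp; the last joint's range is limited). The gripper opens to 87 mm and grips with 3 to 60 N. Pads are 19 mm wide; open, the fingers measure 117 mm over their backs; the gripper's body (75 mm by 190 mm) begins 51 mm behind the grasp point.
Start: joints at [89.76, 22.042, 0.453, 0, -68.411, -14.817], TCP at [0.162, 0.604, 0.223] pointing down, gripper open.
Joint ranges: [-179.83, 179.83], [-69.29, 118.12], [-61.27, 80.66], [-181.25, 117.63], [-171.15, -9.14], [-177.46, 177.46]. Speed limits (degrees/s): [159.86, 159.86, 180, 180, 180, 180].

## Interface

Orientations are given as a 3x3 rotation matrix whose columns are the frame's x, y, z axes.
In Python, from station import sense, optics, r gives the robot as it stands. The module is installed in compiled form; this text tells all that it offers.
- The arm moves only by the tool servo_tool, never from a script. Its argument "deltas" is a list of rows, each an object with "slide": the shift along the tool's x, y, z in units of 25 mm (1.0 is 25 mm), a list of three; "spin": the turn about the tool's z in units of 8 degrees (1.0 is 8 degrees). A call has 1 to 10 rows; each row shifts and turns the pose as measured when the row begins, along the tool's axes as they then stand; what a row does not reach is not made up. A row lasts 1/10 s, in which the tool goes at most 50 mm and 8.59 degrees, less where a joint would pass 70% of its speed; a pose out of reach is approached as far as the arm can. A call is refused whole if a number of a shift passes 1 or a number of a turn 1, either way. A call with a gripper value outside its range is refused whole. "gripper" is the closure in counts, from 0 (fully open) to 255 (shut), set as the call begins (left out, the last holds). The fingers move at their own pace and stop on an object; the grip force is fixed at half the most. Time passes only in rows, so rows that do not move let the fingers close. It gives the time, the measured TCP pose, the force and the opening at its end, in the units of the state.
- sense(): the state, without advancing time (a new reading comes with each control period).
- optics.capture(name): name is "scene" or "top"; returns a dict with "frame" (384x512x3 uint8, red, green, blue), "camera_matrix" (3x3 intrinsics, pixels), "k1" (the pictures are not rectified: a ray, as slopes to the right and down, at radius r is drawn at 1 + k1 r^2 times it, then the intrinsics apply), "eye" and "rotation" of the camera in the world. Camera axes: x right, y down, z forward; pixel columns grow to the right and rows downward; lengths in m; the calibration is good to about 2 mm. A picture is of the moment at which its call begins. There is no depth.
- r.finish_job(): hands the job in, once; it reports no verdict.
The state is a dict: "time_s": time; "joints": joint angles; "joint_velocities": joint speeds; "effort": joint torques, N m; "tcp_pos": TCP position; "ee_rot": TCP orientation; "wrist_force": force on the tool from outside, world axes, zero at the start; "moment": the same for the moment, N m; "gripper_width": opening from 0.0 (shut) to 1.0 (fully open).
Only numpy, scipy, OpenCV 4.12 (cv2) and the standard library are available. Lean on these libraries where they do the work, as an engineer would, in place of code of your own. Each camera call takes 0.05 s, during which the arm holds its last target.

## Task

Set the pipe-cutting jig to the pipe lying in it: loosen the clamp knob on the sliding stop until the stop is free, slide the stop along the bed until its plate just touches the end of the pipe without shoving the pipe along, then turn the knob clockwise fully tight again so that the stop is locked there, and let go. Leave the pipe offcut, elbow, screwdriver and jar that stand and lie beside the jig where they are.

Things in the scene. Friction and masses are not known exactly. Their poses are not given: they have to be found in the camera images.
- jig: Pipe-cutting length jig screwed to the bench: an aluminium bed 64 mm wide, 600 mm long, 40 mm high. Origin: on the bench under the middle of its width; x across the bed, y along the bed (from the sliding stop towards the pipe), z up. The bench is flat at z = 0. The pipe lies in two grey saddles (at y = +90 and +200 mm, tops at about 95 mm) and the sliding stop rides on the -y half.
- stop (a joint): How far the sliding stop has moved along the bed towards the pipe, m: 0 at its -y limit, 0.23 at most. Free, it slides with about 1.5 N of friction; with the knob tight it cannot be slid (its clamp holds about 40 N).
- stop_face (a point): Centre of the front face (+y side) of the stop's upright steel plate, at the height of the pipe's axis, 80 mm above the bench; jig's y is square to the face. The plate is 60 mm wide, 10 mm thick, its top 104 mm above the bench. Behind it is a dark carriage block 72 mm wide, 110 mm long, top at 78 mm.
- clamp_knob (a joint): Angle of the clamp knob, rad, growing clockwise seen from above: 0 = fully loose (bar straight across the bed, along the jig's x), 1.4 = fully tight (bar nearly in line with the bed); both are hard stops. The clamp begins to bite at about 0.7; below 0.5 the stop is free. The knob stays where it is left and takes about 0.16 N m to turn, up to about 0.3 N m when tight.
- knob_grip (a point): Middle of the black bar grip on top of the clamp knob, on its vertical turning axis, 131 mm above the bench, 70 mm behind (-y of) stop_face. The bar is 70 mm long, 14 mm thick, 34 mm tall (114 to 148 mm above the bench); this point's x axis runs along the bar, z up. The knob turns and travels with the stop.
- pipe_end (a point): Centre of the end of the white pipe that faces the stop, 80 mm above the bench, on the same line along the jig's y as stop_face. The pipe is 48 mm across, 220 mm long, top at 104 mm; its saddles hold it until it is pushed with more than about 22 N.
- offcut: loose upright offcut of white pipe, 48 mm across, 90 mm tall, standing near the far side of the jig; a bystander, origin at the middle of its underside.
- elbow: loose white 90-degree pipe elbow lying flat, about 94 x 94 mm over its two sockets, 60 mm high; a bystander, origin at the middle of its underside (at the crossing of its two arms).
- driver: loose screwdriver lying on the bench on the robot's side of the jig, about 200 mm long; a bystander, origin under it, x along its shaft.
- primer: loose squat jar with black cap, 68 mm across, 85 mm tall, on the robot's side of the jig; a bystander, origin at the middle of its underside.

How it is judged:
By the outcome, as a careful person would: the job done as asked, in the order asked, and still so for the second after the job is handed in, with the robot touching nothing.
It also fails if it takes over 38 s, if anything falls off the work surface, if the arm or the gripper's body presses on something with over 40 N, if the wrist force passes 120 N, or if a joint passes its speed limit or range.

## Working session

There is one attempt and no reset: what is moved stays moved. The work goes in short steps, Python scripts to look and compute and a tool call to move; the robot and the scene stay as the last step left them, time stands still between calls to the robot, and variables do not carry over. Pictures are saved under pics/ and viewed, and the job is handed in when it is done.

Besides the shell and the picture viewer there is one more tool, called after "Emit:" as a command line: name --argument value ..., lists and objects as JSON in quotes. servo_tool: Moves the arm, as the interface text tells. Its arguments: {"type":"object","properties":{"deltas":{"type":"array"},"gripper":{"type":"number"}},"required":["deltas"]}

```bash
mkdir -p pics; cat > h.py <<'E'
import numpy as np,cv2
from station import sense,optics,r
def cap(n,f):
    d=optics.capture(n); cv2.imwrite('pics/'+f,d['frame'][:,:,::-1]); return d
def ray(d,uv):
    K=np.array(d['camera_matrix'],float); k=d['k1']
    p=cv2.undistortPoints(np.array([[uv]],float),K,np.array([k,0,0,0.]))[0,0]
    return np.array(d['eye']),np.array(d['rotation'])@np.array([p[0],p[1],1])
def onz(d,uv,z):
    e,v=ray(d,uv); return e+v*(z-e[2])/v[2]
def proj(d,P):
    R=np.array(d['rotation']);q=R.T@(np.array(P)-np.array(d['eye']))
    return cv2.projectPoints(q.reshape(1,3),np.zeros(3),np.zeros(3),np.array(d['camera_matrix'],float),np.array([d['k1'],0,0,0.]))[0].ravel()
E
python3 - <<'E'
from h import *
s=sense()
for k in s: print(k,s[k])
print(r.grasp_offset)
for n in('scene','top'):
    d=cap(n,n+'0.png'); print(n,d['eye'],np.round(d['rotation'],3).tolist(),d['camera_matrix'],d['k1'])
E
```

```text
time_s 0.0
joints [ 8.97592428e+01  2.20898621e+01  3.80359247e-01 -2.92094498e-02
 -6.84119088e+01 -1.48155882e+01]
joint_velocities [ 0.03379614  0.02081573  0.05752512 -0.06564155  0.10983196  0.01505306]
effort [-1.03268168e-03 -3.90665388e+01  1.87403905e+01  4.21973526e+00
  1.09358621e-02 -2.14380366e-04]
tcp_pos [0.16218978 0.602963   0.22147247]
ee_rot [[ 9.65621981e-01 -2.59949913e-01 -4.82939813e-04]
 [-2.59950348e-01 -9.65619664e-01 -2.11697673e-03]
 [ 8.39717354e-05  2.16973963e-03 -9.99997643e-01]]
wrist_force [0.11916097 0.52348382 0.24420027]
moment [0.00929275 0.03823247 0.00617364]
gripper_width 1.0013573274448477
0.0187
scene [ 1.077084   -0.15075752  1.01143146] [[0.404, 0.767, -0.498], [0.915, -0.342, 0.215], [-0.005, -0.542, -0.84]] [[419.06874246   0.         244.23667254]
 [  0.         419.06874246 195.2165969 ]
 [  0.           0.           1.        ]] -0.1505283505386715
top [0.43155843 0.04908574 0.84630761] [[0.025, -0.984, 0.179], [-0.999, -0.02, 0.035], [-0.031, -0.18, -0.983]] [[404.32132469   0.         257.14210236]
 [  0.         404.32132469 190.16033957]
 [  0.           0.           1.        ]] -0.13122323257758722
```

```bash
ls pics
```

```text
scene0.png
top0.png
```

View pics/scene0.png

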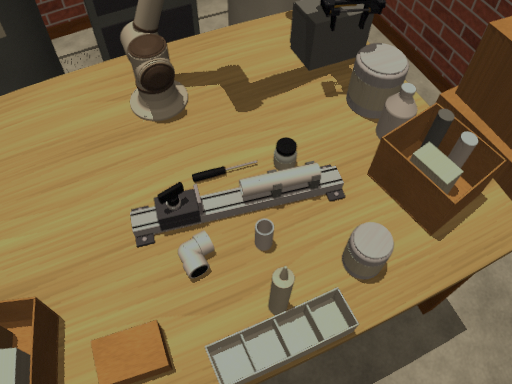

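View pics/top0.png

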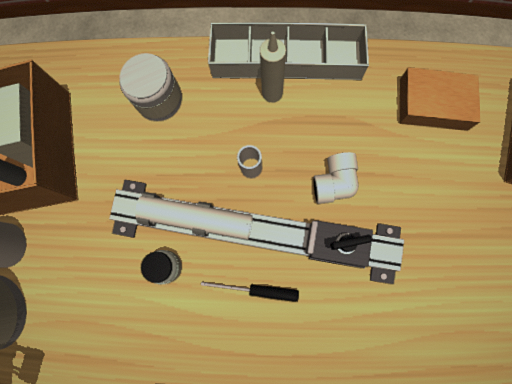

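The top view shows the knob bar near (350,242), the stop plate near (312,238), and the pipe end near (251,224). I'll zoom in to measure them.

```bash
python3 - <<'E'
from h import *
a=cv2.imread('pics/top0.png'); b=cv2.resize(a[180:290,225:415],None,fx=4,fy=4,interpolation=cv2.INTER_CUBIC); cv2.imwrite('pics/topz.png',b)
a=cv2.imread('pics/scene0.png'); b=cv2.resize(a[155:255,125:275],None,fx=5,fy=5,interpolation=cv2.INTER_CUBIC); cv2.imwrite('pics/scz.png',b)
E
```

```text
(no output)
```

View pics/topz.png

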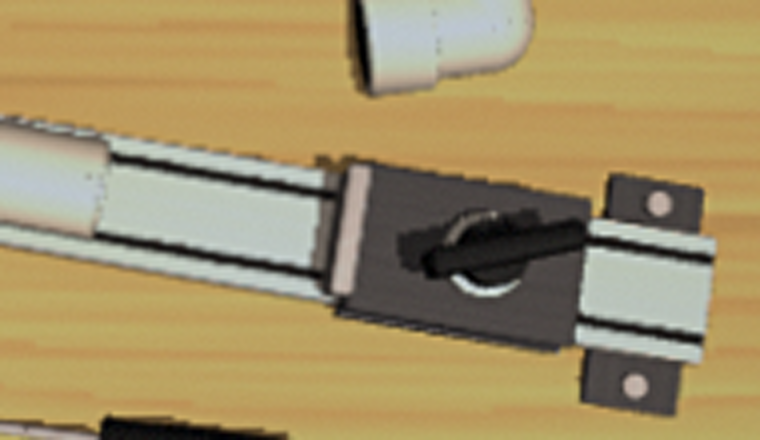

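View pics/scz.png

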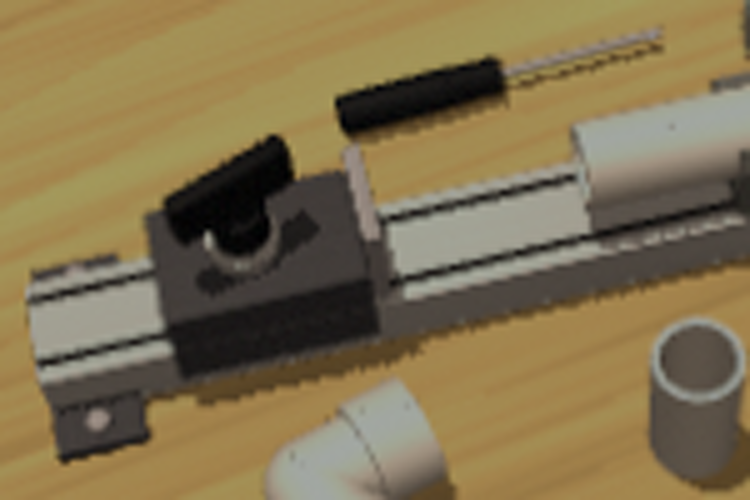

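```bash
python3 - <<'E'
from h import *
dt=optics.capture('top'); ds=optics.capture('scene')
T=lambda u,v:(225+(u+.5)/4-.5,180+(v+.5)/4-.5)
S=lambda u,v:(125+(u+.5)/5-.5,155+(v+.5)/5-.5)
def P(n,d,uv,z): p=onz(d,uv,z); print(n,np.round(p,4)); return p
print('slots')
a=P('s1',dt,T(110,157),.04);b=P('s1b',dt,T(712,260),.04)
c=P('s2',dt,T(95,235),.04);e=P('s2b',dt,T(700,340),.04)
y=((a-b)+(c-e))[:2]; y/=np.linalg.norm(y); x=np.array([y[1],-y[0]])
print('yaxis',y,np.degrees(np.arctan2(y[1],y[0])))
mid=(a+b+c+e)[:2]/4
J=lambda p:np.round([(p[:2]-mid)@x,(p[:2]-mid)@y],4)
for n,p in dict(
 pfT1=P('plate front T',dt,T(350,165),.104),pfT2=P('',dt,T(332,295),.104),
 pbT1=P('plate back T',dt,T(371,167),.104),pbT2=P('',dt,T(353,295),.104),
 pfS1=P('plate front S',ds,S(358,148),.104),pfS2=P('',ds,S(380,236),.104),
 peT1=P('pipe end T',dt,T(104,188),.104), peTa=P('',dt,T(109,148),.08),peTb=P('',dt,T(97,235),.08),
 peS=P('pipe end S top',ds,S(574,128),.104),peS2=P('pipe end S edge',ds,S(592,205),.08),
 kT1=P('knob T a',dt,T(432,265),.148),kT2=P('knob T b',dt,T(587,231),.148),
 kS1=P('knob S a',ds,S(166,207),.148),kS2=P('knob S b',ds,S(280,140),.148)).items(): print(n,J(p))
print(mid,x)
E
```

```text
slots
s1 [0.5196 0.0864 0.04  ]
s1b [ 0.4735 -0.2155  0.04  ]
s2 [0.4804 0.0928 0.04  ]
s2b [ 0.4339 -0.2085  0.04  ]
yaxis [0.15174684 0.98841939] 81.27182789673256
plate front T [ 0.5112 -0.0271  0.104 ]
 [ 0.4517 -0.0192  0.104 ]
plate back T [ 0.5105 -0.0367  0.104 ]
 [ 0.4519 -0.0287  0.104 ]
plate front S [ 0.4565 -0.0196  0.104 ]
 [ 0.5123 -0.0282  0.104 ]
pipe end T [0.4982 0.0858 0.104 ]
 [0.5195 0.0852 0.08  ]
 [0.478  0.0897 0.08  ]
pipe end S top [0.4911 0.0892 0.104 ]
pipe end S edge [0.525  0.0845 0.08  ]
knob T a [ 0.4641 -0.058   0.148 ]
knob T b [ 0.4797 -0.1253  0.148 ]
knob S a [ 0.4807 -0.1253  0.148 ]
knob S b [ 0.4659 -0.0602  0.148 ]
pfT1 [0.0288 0.0389]
pfT2 [-0.0313  0.0377]
pbT1 [0.0295 0.0293]
pbT2 [-0.0296  0.0283]
pfS1 [-0.0264  0.038 ]
pfS2 [0.0301 0.038 ]
peT1 [-0.0012  0.1486]
peTa [0.02   0.1511]
peTb [-0.0217  0.1493]
peS [-0.0087  0.1508]
peS2 [0.0255 0.1513]
kT1 [-0.0131  0.0012]
kT2 [ 0.0126 -0.063 ]
kS1 [ 0.0136 -0.0627]
kS2 [-0.011  -0.0007]
[ 0.4768453  -0.06118982] [ 0.98841939 -0.15174684]
```

```bash
python3 - <<'E'
from h import *
a=cv2.imread('pics/scene0.png'); g=a.max(2)[178:215,150:195]
print(g[:28,4:40])
a=cv2.imread('pics/top0.png'); g=a.max(2)[228:256,320:376]
print('\n'.join(' '.join('%3d'%v for v in row) for row in g))
E
```

```text
[[163 163 163 ... 163 163 163]
 [163 164 163 ... 163 164 163]
 [163 163 164 ... 163 163 163]
 ...
 [122  67  66 ...  66  67  67]
 [130  77  65 ...  66  67  66]
 [131  80  64 ...  67  67  65]]
 75  77  75  75  74  74  74  75  74  75  75  76  74  74  75  72  75  73  75  75  75  75  77  73  76  76  75  75  75  73  73  74  76  72  71  70  69  68  71  66  73  89  97 108 123 126 130 150 160 181 193 191 192 191 194 194
 76  76  75  76  77  75  76  75  76  75  75  78  77  74  75  76  76  76  74  74  74  75  74  74  74  76  76  74  77  73  76  76  73  77  75  78  76  72  71  72  71  71  69  71  74  72  76  87  90 103 118 116 145 184 194 198
 76  75  74  76  76  75  78  75  77  76  76  74  75  75  75  76  78  76  75  76  75  75  77  79  75  76  74  75  75  72  75  74  77  77  76  75  75  77  74  76  73  73  74  72  73  71  71  70  69  68  71  69 105 179 197 196
 73  73  73  74  75  74  73  73  75  73  76  73  75  75  77  75  76  75  78  77  78  74  75  75  73  77  72  75  74  75  74  77  76  76  77  75  77  77  74  74  77  73  75  73  76  74  74  73  74  73  70  68  84 178 198 196
 76  75  76 
[... 4663 characters left out ...]
  66 148 198 198 196 195 196
 77  76  75  76  74  76  76  75  75  76  77  77  78  76  76  78  75  77  74  72  76  94 103 145 195 208 208 212 210 191 129  86  77  72  76  76  80  76  75  76  75  75  74  73  75  72  72  74  68  70 162 201 196 197 197 196
 78  79  78  77  79  79  77  79  74  76  76  77  77  74  75  76  75  76  75  74  74  73  69  78  85  87  84  83  88  84  74  71  76  76  78  78  77  76  77  77  78  78  77  77  78  76  76  75  70  81 198 202 197 197 194 197
 77  76  77  76  79  78  79  78  79  79  76  79  77  77  77  76  76  75  76  77  77  73  72  71  70  69  72  69  69  72  75  75  75  75  76  76  75  78  77  78  78  77  77  77  78  79  79  78  70  82 201 203 196 196 195 196
```

Emit:
servo_tool --deltas '[{"slide":[0.8,1,0],"spin":0},{"slide":[0.8,1,0],"spin":0},{"slide":[0.8,1,0],"spin":0},{"slide":[0.8,1,0],"spin":0},{"slide":[0.8,1,0],"spin":0},{"slide":[0.8,1,0],"spin":0},{"slide":[0.8,1,0],"spin":0},{"slide":[0.8,1,0],"spin":0},{"slide":[0.8,1,0],"spin":0},{"slide":[0.8,1,0],"spin":0}]' --gripper 0

```text
time_s: 1.2
tcp_pos: [0.2927, 0.3005, 0.2194]
ee_rot: [[0.967, -0.254, -0.001], [-0.254, -0.967, -0.005], [0.0, 0.005, -1.0]]
wrist_force: [0.2, -0.0, -0.7]
gripper_width: 1.006
```

Emit:
servo_tool --deltas '[{"slide":[0.8,1,0],"spin":0},{"slide":[0.8,1,0],"spin":0},{"slide":[0.8,1,0],"spin":0},{"slide":[0.8,1,0],"spin":0},{"slide":[0.8,1,0],"spin":0},{"slide":[0.8,1,0],"spin":0},{"slide":[0.8,1,0],"spin":0},{"slide":[0.8,1,0],"spin":0},{"slide":[0.8,1,0],"spin":0},{"slide":[0.8,1,0],"spin":0}]'

```text
time_s: 2.2
tcp_pos: [0.4249, -0.0057, 0.2215]
ee_rot: [[0.968, -0.252, 0.002], [-0.252, -0.968, -0.001], [0.002, 0.001, -1.0]]
wrist_force: [0.6, -0.3, 0.5]
gripper_width: 0.998
```

Emit:
servo_tool --deltas '[{"slide":[0,0,0],"spin":1},{"slide":[0,0,0],"spin":1},{"slide":[0,0,0],"spin":1},{"slide":[0,0,0],"spin":1},{"slide":[0,0,0],"spin":1},{"slide":[0,0,0],"spin":1},{"slide":[0,0,0],"spin":0.8},{"slide":[0,0,0],"spin":0}]'

```text
time_s: 3.0
tcp_pos: [0.4246, -0.0106, 0.2204]
ee_rot: [[0.313, -0.95, -0.001], [-0.95, -0.313, -0.002], [0.002, 0.001, -1.0]]
wrist_force: [-0.3, -0.2, 0.1]
gripper_width: 1.0
```

```bash
cat > st.py <<'E'
from h import *
s=sense();R=np.array(s['ee_rot']);p=np.array(s['tcp_pos'])
print('t',s['time_s'],'tcp',p.round(4),'F',np.round(s['wrist_force'],2),'M',np.round(s['moment'],3),'w',round(s['gripper_width'],3))
print('j',np.round(s['joints'],1),'yaw x',np.degrees(np.arctan2(R[1,0],R[0,0])))
import sys
if len(sys.argv)>3:
    t=np.array([float(v) for v in sys.argv[1:4]]); print('units',(R.T@(t-p)/.025).round(3))
    if len(sys.argv)>4: print('spin',-(float(sys.argv[4])-np.degrees(np.arctan2(R[1,0],R[0,0])))/8)
yv=np.array([.15175,.98842]); k=p[:2]-[.4768,-.0612]
print('tcp in jig xy',k@[yv[1],-yv[0]],k@yv, 'jig +y in tool', (R.T@[*yv,0]).round(3),'F jigy',np.dot(s['wrist_force'][:2],yv))
E
python3 st.py .4722 -.0925 .112 -78.2
```

```text
t 3.0 tcp [ 0.4246 -0.0106  0.2204] F [-0.29 -0.17  0.14] M [ 0.071  0.021 -0.033] w 1.0
j [ 20.7   2.2 -25.9   0.1 -62.   -2.5] yaw x -71.7444112153353
units [ 3.7   -0.786  4.341]
spin 0.8069485980830873
tcp in jig xy -0.05923279268561613 0.04209648100756958 jig +y in tool [-0.891 -0.454 -0.002] F jigy -0.2128093953557688
```

Emit:
servo_tool --deltas '[{"slide":[0.92,-0.2,0],"spin":0.8},{"slide":[0.92,-0.1,0],"spin":0},{"slide":[0.92,-0.1,0],"spin":0},{"slide":[0.9,-0.1,0],"spin":0},{"slide":[0,0,0],"spin":0},{"slide":[0,0,0.5],"spin":0},{"slide":[0,0,0.5],"spin":0},{"slide":[0,0,0],"spin":0}]'

```text
time_s: 3.8
tcp_pos: [0.4588, -0.0983, 0.1949]
ee_rot: [[0.221, -0.975, 0.0], [-0.975, -0.221, -0.001], [0.001, 0.0, -1.0]]
wrist_force: [0.5, 0.4, -0.1]
gripper_width: 0.996
```

```bash
python3 st.py .4722 -.0925 .112 -78.2
```

```text
t 3.8 tcp [ 0.4588 -0.0983  0.1949] F [ 0.55  0.43 -0.1 ] M [ 0.054 -0.033  0.044] w 0.996
j [  7.9   8.2 -23.    0.  -58.8   4.9] yaw x -77.22145900338074
units [-0.109 -0.575  3.316]
spin 0.12231762457740736
tcp in jig xy -0.01219796279285163 -0.03938437966358983 jig +y in tool [-0.93  -0.367 -0.001] F jigy 0.5075523449844906
```

Emit:
servo_tool --deltas '[{"slide":[-0.1,-0.55,0],"spin":0.12},{"slide":[0,0,0],"spin":0},{"slide":[0,0,0.8],"spin":0},{"slide":[0,0,0.8],"spin":0},{"slide":[0,0,0.6],"spin":0},{"slide":[0,0,0],"spin":0}]'

```text
time_s: 4.4
tcp_pos: [0.4769, -0.0898, 0.1425]
ee_rot: [[0.21, -0.978, 0.009], [-0.978, -0.21, -0.0], [0.002, -0.009, -1.0]]
wrist_force: [-0.3, 0.3, -0.2]
gripper_width: 1.0
```

```bash
python3 st.py .4722 -.0925 .112 -78.2; python3 - <<'E'
from h import *
d=cap('scene','s1.png'); a=cv2.resize(d['frame'][100:260,110:310,::-1],None,fx=4,fy=3.75,interpolation=cv2.INTER_CUBIC);cv2.imwrite('pics/s1z.png',a)
E
```

```text
t 4.4 tcp [ 0.4769 -0.0898  0.1425] F [-0.26  0.26 -0.25] M [ 0.029  0.019 -0.005] w 1.0
j [  8.6  12.8 -25.7   0.1 -51.    3.4] yaw x -77.85262790560687
units [0.062 0.219 1.22 ]
spin 0.04342151179914211
tcp in jig xy 0.004489768681307848 -0.028267334670975995 jig +y in tool [-0.934 -0.356  0.001] F jigy 0.2196669086707873
```

View pics/s1z.png

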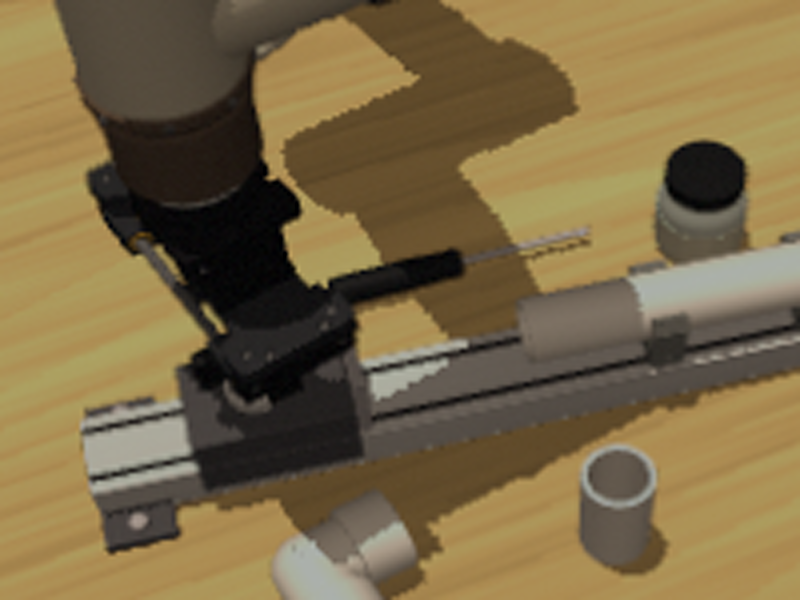

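The scene view shows the open gripper straddling the knob, around (255,370) in the crop, with the plate and pipe clear of it. Next I correct a few mm and go down.

Emit:
servo_tool --deltas '[{"slide":[0.05,0.2,0.5],"spin":0.04},{"slide":[0,0,0.5],"spin":0},{"slide":[0,0,0.15],"spin":0},{"slide":[0,0,0],"spin":0}]'

```text
time_s: 4.85
tcp_pos: [0.4781, -0.0914, 0.1194]
ee_rot: [[0.208, -0.978, 0.022], [-0.978, -0.208, -0.001], [0.005, -0.021, -1.0]]
wrist_force: [0.2, 0.0, 0.0]
gripper_width: 1.001
```

```bash
python3 st.py .4722 -.0925 .112 -78.2
```

```text
t 4.85 tcp [ 0.4781 -0.0914  0.1194] F [0.17 0.03 0.01] M [0.093 0.03  0.018] w 1.001
j [  8.5  14.3 -27.8   0.3 -46.7   3.3] yaw x -77.98600879218522
units [-0.009  0.244  0.291]
spin 0.026748900976848233
tcp in jig xy 0.005836340287639836 -0.029708139216235663 jig +y in tool [-0.935 -0.354  0.002] F jigy 0.051579729758462194
```

Emit:
servo_tool --deltas '[{"slide":[0,0.25,0.25],"spin":0.02},{"slide":[0,0,0],"spin":0}]'

```text
time_s: 5.05
tcp_pos: [0.4728, -0.0926, 0.1142]
ee_rot: [[0.206, -0.978, 0.025], [-0.979, -0.206, -0.001], [0.006, -0.024, -1.0]]
wrist_force: [-0.5, 0.5, -0.2]
gripper_width: 0.997
```

```bash
python3 st.py .4722 -.0925 .112 -78.2
```

```text
t 5.05 tcp [ 0.4728 -0.0926  0.1142] F [-0.52  0.54 -0.17] M [ 0.039  0.106 -0.022] w 0.997
j [  8.4  14.2 -29.    0.3 -45.5   3.2] yaw x -78.13457945735222
units [-0.01   0.024  0.089]
spin 0.008177567830973231
tcp in jig xy 0.0008005918412287318 -0.031676930025513646 jig +y in tool [-0.936 -0.352  0.003] F jigy 0.45533161966335406
```

Emit:
servo_tool --deltas '[{"slide":[0,0,0.05],"spin":0},{"slide":[0,0,0],"spin":0},{"slide":[0,0,0],"spin":0},{"slide":[0,0,0],"spin":0},{"slide":[0,0,0],"spin":0},{"slide":[0,0,0],"spin":0}]' --gripper 255

```text
time_s: 5.65
tcp_pos: [0.4737, -0.0926, 0.1142]
ee_rot: [[0.206, -0.978, 0.027], [-0.979, -0.206, -0.001], [0.006, -0.027, -1.0]]
wrist_force: [0.2, -0.9, 0.0]
gripper_width: 0.538
```

```bash
python3 st.py .4722 -.0925 .112 -78.2
```

```text
t 5.65 tcp [ 0.4737 -0.0926  0.1142] F [ 0.21 -0.87  0.04] M [ 0.079  0.061 -0.014] w 0.538
j [  8.4  14.2 -29.    0.4 -45.3   3.2] yaw x -78.11414492398794
units [-0.019  0.06   0.086]
spin 0.010731884501508304
tcp in jig xy 0.0017075606762430701 -0.03155028824054538 jig +y in tool [-0.936 -0.352  0.004] F jigy -0.8295004846627455
```

Emit:
servo_tool --deltas '[{"slide":[0,0,0],"spin":0},{"slide":[0,0,0],"spin":0},{"slide":[0,0,0],"spin":0},{"slide":[0,0,0],"spin":0},{"slide":[0,0,0],"spin":0}]'

```text
time_s: 6.15
tcp_pos: [0.4728, -0.0929, 0.1141]
ee_rot: [[0.206, -0.978, 0.025], [-0.979, -0.206, -0.001], [0.006, -0.024, -1.0]]
wrist_force: [-0.4, -0.1, 0.2]
gripper_width: 0.338
```

```bash
python3 st.py .4722 -.0925 .112 -78.2
```

```text
t 6.15 tcp [ 0.4728 -0.0929  0.1141] F [-0.44 -0.06  0.16] M [0.031 0.15  0.045] w 0.338
j [  8.4  14.2 -29.    0.4 -45.4   3.2] yaw x -78.11772841118837
units [-0.02   0.023  0.083]
spin 0.01028394860145454
tcp in jig xy 0.0008600768560401042 -0.03190942264855938 jig +y in tool [-0.936 -0.352  0.003] F jigy -0.12325492967116554
```

Emit:
servo_tool --deltas '[{"slide":[0,0,0],"spin":0},{"slide":[0,0,0],"spin":0},{"slide":[0,0,0],"spin":0},{"slide":[0,0,0],"spin":0},{"slide":[0,0,0],"spin":0},{"slide":[0,0,0],"spin":0}]'

```text
time_s: 6.75
tcp_pos: [0.4728, -0.0929, 0.1141]
ee_rot: [[0.206, -0.978, 0.025], [-0.979, -0.206, -0.001], [0.006, -0.024, -1.0]]
wrist_force: [-0.1, -0.0, -0.2]
gripper_width: 0.336
```

```bash
python3 st.py .4722 -.0925 .112 -78.2
```

```text
t 6.75 tcp [ 0.4728 -0.0929  0.1141] F [-0.11 -0.02 -0.2 ] M [0.08  0.182 0.05 ] w 0.336
j [  8.4  14.2 -29.    0.4 -45.4   3.2] yaw x -78.11664282427783
units [-0.02   0.023  0.084]
spin 0.010419646965271312
tcp in jig xy 0.0008701474963886879 -0.03190462189812904 jig +y in tool [-0.936 -0.352  0.003] F jigy -0.03196095218560894
```

```bash
python3 - <<'E'
from h import *
d=cap('scene','s2.png'); a=cv2.resize(d['frame'][140:240,120:240,::-1],None,fx=6,fy=6,interpolation=cv2.INTER_CUBIC);cv2.imwrite('pics/s2z.png',np.clip(a*1.6,0,255))
d=cap('top','t2.png'); a=cv2.resize(d['frame'][180:300,250:420,::-1],None,fx=4.5,fy=4.5,interpolation=cv2.INTER_CUBIC);cv2.imwrite('pics/t2z.png',np.clip(a*1.6,0,255))
E
```

```text
[ WARN:0@1.831] global loadsave.cpp:1063 imwrite_ Unsupported depth image for selected encoder is fallbacked to CV_8U.
```

View pics/s2z.png

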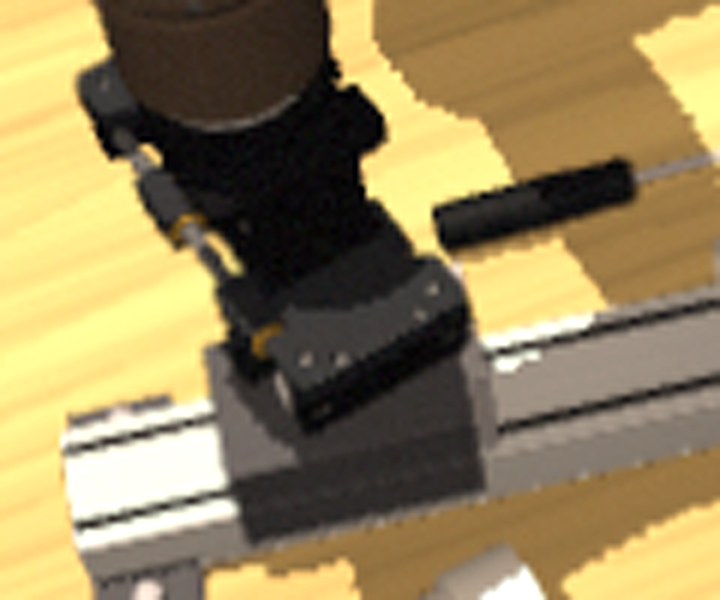

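View pics/t2z.png

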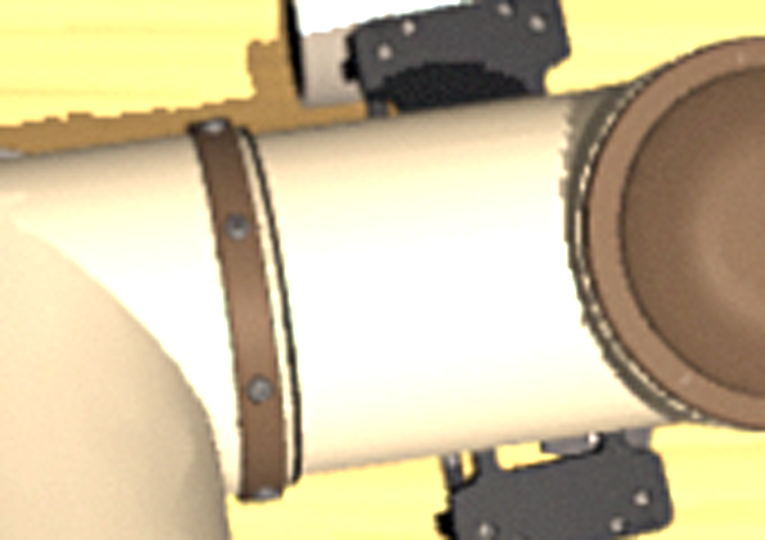

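Emit:
servo_tool --deltas '[{"slide":[0,0,0],"spin":0},{"slide":[0,0,0],"spin":0},{"slide":[0,0,-0.35],"spin":0},{"slide":[0,0,0],"spin":0}]' --gripper 140

```text
time_s: 7.25
tcp_pos: [0.4732, -0.0928, 0.1235]
ee_rot: [[0.206, -0.978, 0.026], [-0.979, -0.206, -0.001], [0.006, -0.026, -1.0]]
wrist_force: [0.2, -0.6, 0.1]
gripper_width: 0.448
```

Emit:
servo_tool --deltas '[{"slide":[0,0,0],"spin":0},{"slide":[0,0,0],"spin":0},{"slide":[0,0,0],"spin":0},{"slide":[0,0,0],"spin":0},{"slide":[0,0,0],"spin":0},{"slide":[0,0,0],"spin":0}]' --gripper 255

```text
time_s: 7.85
tcp_pos: [0.473, -0.0928, 0.1239]
ee_rot: [[0.207, -0.978, 0.026], [-0.978, -0.207, -0.001], [0.007, -0.025, -1.0]]
wrist_force: [0.3, 0.9, 1.2]
gripper_width: 0.163
```

```bash
python3 st.py .4722 -.0925 .122 -78.2
```

```text
t 7.85 tcp [ 0.473  -0.0928  0.1239] F [0.31 0.91 1.24] M [0.213 0.224 0.096] w 0.163
j [  8.5  13.4 -28.3   0.4 -46.8   3.2] yaw x -78.05174750206757
units [-0.018  0.031  0.075]
spin 0.018531562241554056
tcp in jig xy 0.0010437476560571429 -0.03178366314809452 jig +y in tool [-0.936 -0.353  0.003] F jigy 0.9512524799613039
```

Width is 0.163, or 14 mm, so the pads now hold the bar. The earlier stop was on the collar under it. Now I loosen, turning counter-clockwise.

Emit:
servo_tool --deltas '[{"slide":[0,0,0],"spin":-0.7},{"slide":[0,0,0],"spin":-0.7},{"slide":[0,0,0],"spin":-0.7},{"slide":[0,0,0],"spin":0}]'

```text
time_s: 8.25
tcp_pos: [0.4736, -0.0926, 0.1237]
ee_rot: [[0.488, -0.872, 0.026], [-0.873, -0.488, -0.001], [0.014, -0.023, -1.0]]
wrist_force: [1.1, -0.2, 0.7]
gripper_width: 0.166
```

```bash
python3 st.py .4722 -.0925 .122 -15
```

```text
t 8.25 tcp [ 0.4736 -0.0926  0.1237] F [ 1.05 -0.24  0.72] M [0.046 0.331 0.047] w 0.166
j [  8.4  13.4 -28.3   0.4 -46.8  20.5] yaw x -60.790461676081556
units [-0.033  0.047  0.067]
spin -5.7238077095101945
tcp in jig xy 0.0015783879172159528 -0.03156903144737609 jig +y in tool [-0.789 -0.615  0.003] F jigy -0.08162747567333518
```

Emit:
servo_tool --deltas '[{"slide":[0,0,0],"spin":-0.8},{"slide":[0,0,0],"spin":-0.8},{"slide":[0,0,0],"spin":-0.8},{"slide":[0,0,0],"spin":-0.8},{"slide":[0,0,0],"spin":-0.8},{"slide":[0,0,0],"spin":-0.8},{"slide":[0,0,0],"spin":-0.5},{"slide":[0,0,0],"spin":0}]'

```text
time_s: 9.05
tcp_pos: [0.4745, -0.0916, 0.1235]
ee_rot: [[0.95, -0.31, 0.027], [-0.31, -0.951, 0.002], [0.026, -0.01, -1.0]]
wrist_force: [0.0, 0.4, -0.3]
gripper_width: 0.157
```

```bash
python3 st.py .4722 -.0925 .122 -15; python3 - <<'E'
from h import *
d=cap('scene','s3.png'); a=cv2.resize(d['frame'][140:240,120:240,::-1],None,fx=6,fy=6,interpolation=cv2.INTER_CUBIC);cv2.imwrite('pics/s3z.png',np.clip(a*1.6,0,255).astype(np.uint8))
E
```

```text
t 9.05 tcp [ 0.4745 -0.0916  0.1235] F [ 0.05  0.4  -0.33] M [-0.101  0.299  0.076] w 0.157
j [  8.5  13.5 -28.2   0.2 -46.8  63.3] yaw x -18.062128779851747
units [-0.077  0.064  0.059]
spin -0.3827660974814684
tcp in jig xy 0.0023231997127890276 -0.03037773085773161 jig +y in tool [-0.162 -0.987  0.006] F jigy 0.40561571914217415
```

View pics/s3z.png

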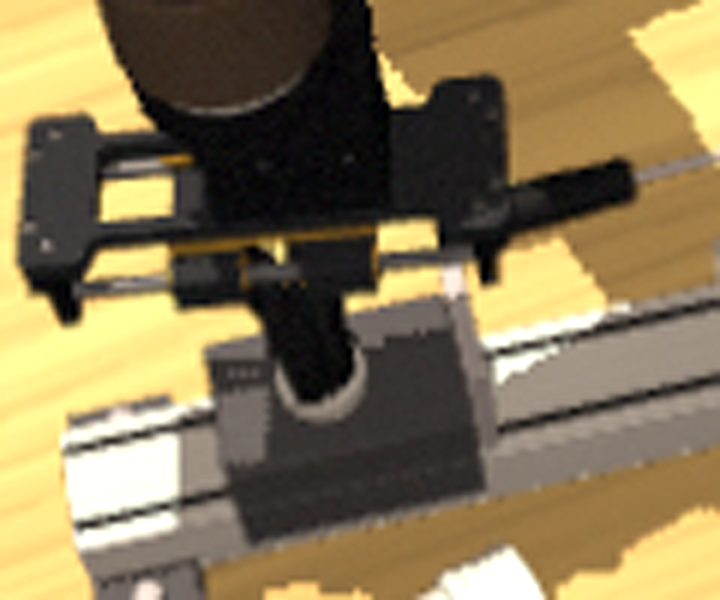

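Emit:
servo_tool --deltas '[{"slide":[-0.05,-0.3,0],"spin":0},{"slide":[-0.08,-0.5,0],"spin":0},{"slide":[-0.08,-0.5,0],"spin":0},{"slide":[-0.08,-0.5,0],"spin":0},{"slide":[-0.08,-0.5,0],"spin":0},{"slide":[-0.08,-0.5,0],"spin":0},{"slide":[-0.08,-0.5,0],"spin":0},{"slide":[-0.03,-0.2,0],"spin":0},{"slide":[0,0,0],"spin":0}]'

```text
time_s: 10.0
tcp_pos: [0.4887, 0.0007, 0.1236]
ee_rot: [[0.948, -0.317, 0.025], [-0.317, -0.948, -0.002], [0.024, -0.006, -1.0]]
wrist_force: [-0.1, -2.2, -0.2]
gripper_width: 0.154
```

```bash
python3 st.py .4722 -.0925 .122 -15; python3 - <<'E'
from h import *
for n in('scene','top'):
    d=cap(n,n+'4.png')
    c=d['frame'][140:240,150:270,::-1] if n=='scene' else d['frame'][180:280,200:320,::-1]
    a=cv2.resize(c,None,fx=6,fy=6,interpolation=cv2.INTER_CUBIC);cv2.imwrite('pics/%s4z.png'%n,np.clip(a*1.6,0,255).astype(np.uint8))
E
```

```text
t 10.0 tcp [0.4887 0.0007 0.1236] F [-0.14 -2.17 -0.19] M [-0.517  0.177  0.067] w 0.154
j [ 19.6  14.1 -27.6   0.8 -47.1  51.4] yaw x -18.492064995766803
units [0.556 3.746 0.055]
spin -0.4365081244708504
tcp in jig xy 0.0023535636587489485 0.0630101238339916 jig +y in tool [-0.17  -0.986  0.001] F jigy -2.1653886979847767
```

View pics/scene4z.png

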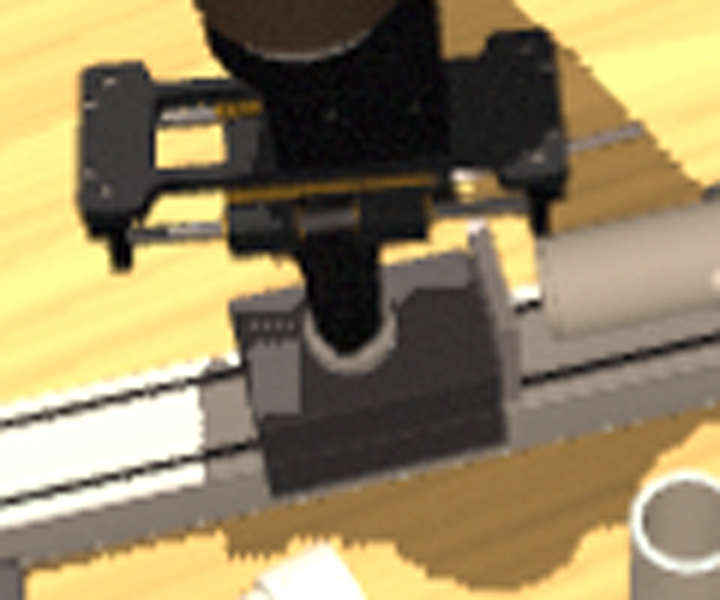

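View pics/top4z.png

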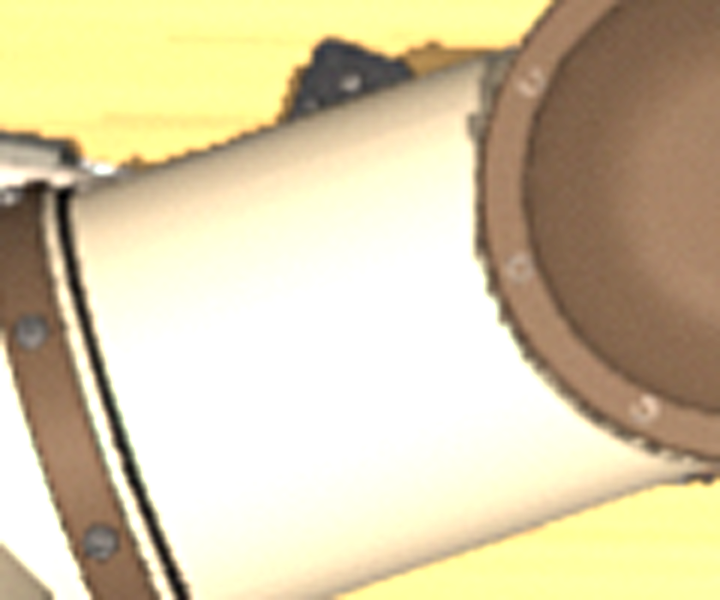

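The scene crop shows the plate front near x=505 and the pipe end near x=545, so about 18 mm remains. I'll approach slowly.

Emit:
servo_tool --deltas '[{"slide":[-0.03,-0.16,0],"spin":0},{"slide":[-0.03,-0.16,0],"spin":0},{"slide":[-0.03,-0.15,0],"spin":0},{"slide":[0,0,0],"spin":0}]'

```text
time_s: 10.5
tcp_pos: [0.4905, 0.0122, 0.1235]
ee_rot: [[0.947, -0.319, 0.025], [-0.32, -0.948, -0.002], [0.025, -0.006, -1.0]]
wrist_force: [0.4, 0.7, 0.8]
gripper_width: 0.156
```

```bash
python3 st.py .4722 -.0925 .122 -15; python3 - <<'E'
from h import *
d=cap('scene','s5.png'); a=cv2.resize(d['frame'][165:225,200:270,::-1],None,fx=10,fy=10,interpolation=cv2.INTER_CUBIC);cv2.imwrite('pics/s5z.png',np.clip(a*1.6,0,255).astype(np.uint8))
E
```

```text
t 10.5 tcp [0.4905 0.0122 0.1235] F [0.37 0.7  0.75] M [0.224 0.348 0.191] w 0.156
j [ 20.8  14.2 -27.4   0.8 -47.1  50. ] yaw x -18.64006305169368
units [0.644 4.201 0.051]
spin -0.45500788146171
tcp in jig xy 0.0023762660185149727 0.0745935739161916 jig +y in tool [-0.172 -0.985  0.002] F jigy 0.7436316472490873
```

View pics/s5z.png

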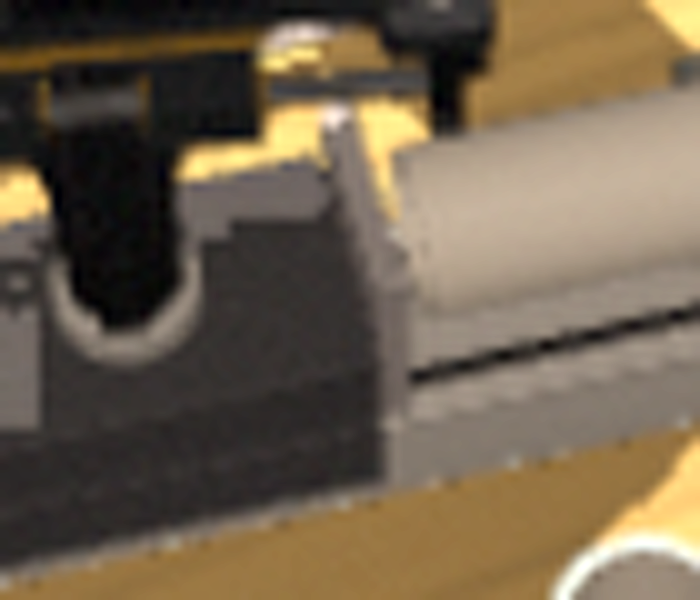

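About 6 mm remains. In the crop the plate edge at (360,160) is close to the pipe end at (400,170). From here I use ~1 mm steps and watch the force.

Emit:
servo_tool --deltas '[{"slide":[-0.01,-0.06,0],"spin":0},{"slide":[-0.01,-0.06,0],"spin":0},{"slide":[0,0,0],"spin":0}]'

```text
time_s: 10.85
tcp_pos: [0.4909, 0.0151, 0.1236]
ee_rot: [[0.947, -0.32, 0.025], [-0.32, -0.947, -0.002], [0.025, -0.006, -1.0]]
wrist_force: [-1.0, -0.2, 0.2]
gripper_width: 0.158
```

```bash
python3 st.py
```

```text
t 10.85 tcp [0.4909 0.0151 0.1236] F [-1.02 -0.2   0.24] M [-0.011  0.213  0.17 ] w 0.158
j [ 21.2  14.3 -27.3   0.9 -47.1  49.6] yaw x -18.653957282009593
tcp in jig xy 0.0023859892463890964 0.07753215528747892 jig +y in tool [-0.172 -0.985  0.002] F jigy -0.34834935407787093
```

Emit:
servo_tool --deltas '[{"slide":[-0.01,-0.04,0],"spin":0},{"slide":[0,0,0],"spin":0}]'

```text
time_s: 11.05
tcp_pos: [0.4911, 0.0161, 0.1235]
ee_rot: [[0.947, -0.32, 0.025], [-0.32, -0.947, -0.002], [0.025, -0.006, -1.0]]
wrist_force: [0.6, 0.4, 0.2]
gripper_width: 0.162
```

Emit:
servo_tool --deltas '[{"slide":[-0.01,-0.04,0],"spin":0},{"slide":[0,0,0],"spin":0}]'

```text
time_s: 11.25
tcp_pos: [0.4912, 0.0172, 0.1236]
ee_rot: [[0.947, -0.32, 0.026], [-0.32, -0.947, -0.002], [0.025, -0.006, -1.0]]
wrist_force: [-0.0, -0.7, 0.7]
gripper_width: 0.157
```

```bash
python3 st.py;  python3 - <<'E'
from h import *
d=cap('scene','s6.png'); a=cv2.resize(d['frame'][165:225,200:270,::-1],None,fx=10,fy=10,interpolation=cv2.INTER_CUBIC);cv2.imwrite('pics/s6z.png',np.clip(a*1.6,0,255).astype(np.uint8))
E
```

```text
t 11.25 tcp [0.4912 0.0172 0.1236] F [-0.   -0.67  0.69] M [-0.106  0.144  0.115] w 0.157
j [ 21.4  14.3 -27.3   0.9 -47.1  49.4] yaw x -18.658731402385857
tcp in jig xy 0.0023696976192000216 0.07966947662732055 jig +y in tool [-0.172 -0.985  0.002] F jigy -0.6595281315790034
```

View pics/s6z.png

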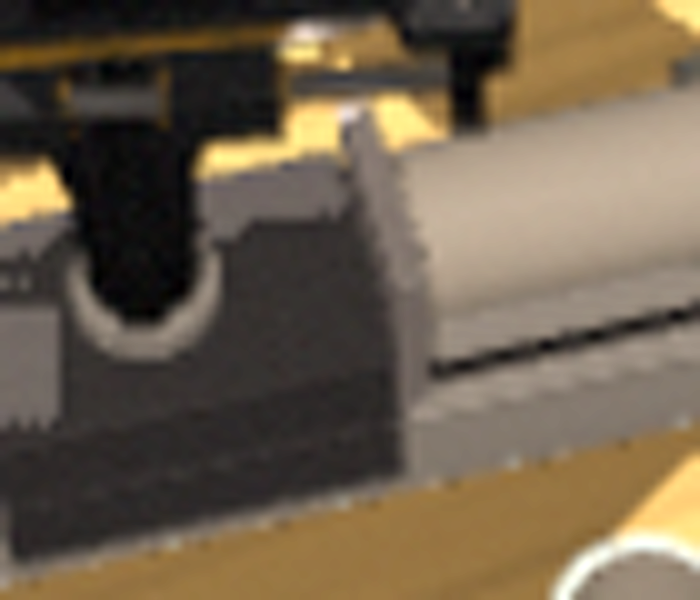

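The plate and pipe are now almost touching, with no visible gap around (400,190).

Emit:
servo_tool --deltas '[{"slide":[0,-0.03,0],"spin":0},{"slide":[0,0,0],"spin":0}]'

```text
time_s: 11.5
tcp_pos: [0.4913, 0.0179, 0.1235]
ee_rot: [[0.947, -0.32, 0.025], [-0.32, -0.947, -0.002], [0.025, -0.006, -1.0]]
wrist_force: [0.3, -0.8, -0.6]
gripper_width: 0.158
```

```bash
python3 st.py
```

```text
t 11.5 tcp [0.4913 0.0179 0.1235] F [ 0.28 -0.84 -0.56] M [-0.177  0.213  0.161] w 0.158
j [ 21.5  14.3 -27.3   0.9 -47.1  49.3] yaw x -18.663987331742227
tcp in jig xy 0.002363753591188017 0.08036330721367663 jig +y in tool [-0.172 -0.985  0.002] F jigy -0.7842485422194065
```

Emit:
servo_tool --deltas '[{"slide":[0,-0.03,0],"spin":0},{"slide":[0,0,0],"spin":0}]'

```text
time_s: 11.7
tcp_pos: [0.4914, 0.0185, 0.1236]
ee_rot: [[0.947, -0.32, 0.025], [-0.32, -0.947, -0.002], [0.024, -0.006, -1.0]]
wrist_force: [0.1, -1.1, 1.0]
gripper_width: 0.162
```

```bash
python3 st.py
```

```text
t 11.7 tcp [0.4914 0.0185 0.1236] F [ 0.07 -1.09  1.02] M [-0.251  0.226  0.205] w 0.162
j [ 21.5  14.3 -27.2   0.9 -47.2  49.2] yaw x -18.66397738571283
tcp in jig xy 0.002363505565463619 0.08103956826551305 jig +y in tool [-0.172 -0.985  0.001] F jigy -1.0620080431256853
```

Emit:
servo_tool --deltas '[{"slide":[0,-0.03,0],"spin":0},{"slide":[0,0,0],"spin":0}]'

```text
time_s: 11.9
tcp_pos: [0.4916, 0.0193, 0.1236]
ee_rot: [[0.947, -0.32, 0.025], [-0.32, -0.947, -0.002], [0.024, -0.006, -1.0]]
wrist_force: [0.6, -1.7, 0.5]
gripper_width: 0.162
```

```bash
python3 st.py
```

```text
t 11.9 tcp [0.4916 0.0193 0.1236] F [ 0.63 -1.65  0.52] M [-0.267  0.229  0.106] w 0.162
j [ 21.6  14.4 -27.2   0.9 -47.2  49.1] yaw x -18.67210579685928
tcp in jig xy 0.0023889784644773597 0.08176223555125778 jig +y in tool [-0.173 -0.985  0.001] F jigy -1.540179419056641
```

Emit:
servo_tool --deltas '[{"slide":[0,-0.03,0],"spin":0},{"slide":[0,0,0],"spin":0}]'

```text
time_s: 12.1
tcp_pos: [0.4916, 0.0197, 0.1236]
ee_rot: [[0.947, -0.32, 0.024], [-0.32, -0.947, -0.003], [0.024, -0.005, -1.0]]
wrist_force: [-0.1, -1.1, 1.7]
gripper_width: 0.161
```

```bash
python3 st.py;  python3 - <<'E'
from h import *
d=cap('scene','s7.png'); a=cv2.resize(d['frame'][165:225,200:270,::-1],None,fx=10,fy=10,interpolation=cv2.INTER_CUBIC);cv2.imwrite('pics/s7z.png',np.clip(a*1.6,0,255).astype(np.uint8))
E
```

```text
t 12.1 tcp [0.4916 0.0197 0.1236] F [-0.09 -1.06  1.68] M [-0.427  0.148  0.222] w 0.161
j [ 21.7  14.4 -27.2   0.9 -47.2  49. ] yaw x -18.66748227796397
tcp in jig xy 0.00238037803344698 0.08222825751022883 jig +y in tool [-0.173 -0.985  0.001] F jigy -1.0593097744297004
```

View pics/s7z.png

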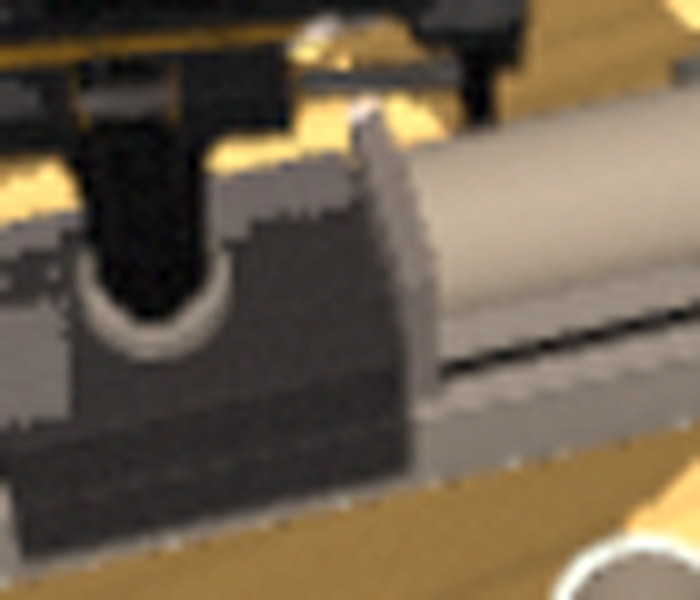

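Emit:
servo_tool --deltas '[{"slide":[0,-0.03,0],"spin":0},{"slide":[0,0,0],"spin":0}]'

```text
time_s: 12.35
tcp_pos: [0.4916, 0.0197, 0.1235]
ee_rot: [[0.947, -0.32, 0.023], [-0.32, -0.947, -0.004], [0.023, -0.003, -1.0]]
wrist_force: [0.2, -2.0, 1.6]
gripper_width: 0.16
```

```bash
python3 st.py;  python3 - <<'E'
from h import *
a=cv2.imread('pics/s5.png').astype(int);b=cap('scene','s8.png')['frame'][:,:,::-1].astype(int)
c=cv2.imread('pics/scene0.png').astype(int)
for n in (a,c):
  D=np.abs(b-n).max(2)[150:210,295:345]; print(D.max(),(D>25).sum(),np.argwhere(D>25)[:8].tolist())
E
```

```text
t 12.35 tcp [0.4916 0.0197 0.1235] F [ 0.2  -2.04  1.56] M [-0.303  0.16   0.137] w 0.16
j [ 21.7  14.4 -27.2   1.  -47.3  49. ] yaw x -18.672239728467233
tcp in jig xy 0.002374331683642157 0.0822195493161233 jig +y in tool [-0.173 -0.985 -0.001] F jigy -1.989696671203119
4 0 []
11 0 []
```

Emit:
servo_tool --deltas '[{"slide":[-0.01,-0.05,0],"spin":0}]'

```text
time_s: 12.5
tcp_pos: [0.4916, 0.02, 0.1236]
ee_rot: [[0.947, -0.32, 0.022], [-0.32, -0.947, -0.006], [0.023, -0.001, -1.0]]
wrist_force: [2.1, -10.8, -0.3]
gripper_width: 0.159
```

```bash
python3 st.py;python3 - <<'E'
from h import *
c=cv2.imread('pics/s5.png').astype(int);b=cap('scene','s9.png')['frame'][:,:,::-1].astype(int)
D=np.abs(b-c).max(2)[150:210,295:345]; print(D.max())
E
```

```text
t 12.5 tcp [0.4916 0.02   0.1236] F [  2.06 -10.8   -0.26] M [-3.16  -0.332  0.123] w 0.159
j [ 21.8  14.4 -27.2   1.1 -47.3  48.8] yaw x -18.655817729395164
tcp in jig xy 0.0022812766233961173 0.0824995912058728 jig +y in tool [-0.172 -0.985 -0.003] F jigy -10.357422204333552
4
```

Contact is confirmed: the reaction is about 10 N and the pipe's far end hasn't moved in the image. I tighten in short stages and watch the force along y.

Emit:
servo_tool --deltas '[{"slide":[0,0.02,0],"spin":0},{"slide":[0,0,0],"spin":0.6},{"slide":[0,0,0],"spin":0.6}]'

```text
time_s: 12.85
tcp_pos: [0.4915, 0.0194, 0.1235]
ee_rot: [[0.878, -0.478, 0.023], [-0.478, -0.878, -0.006], [0.023, -0.006, -1.0]]
wrist_force: [0.4, -4.0, 1.9]
gripper_width: 0.158
```

```bash
python3 st.py
```

```text
t 12.85 tcp [0.4915 0.0194 0.1235] F [ 0.41 -4.    1.86] M [-1.187  0.114  0.175] w 0.158
j [ 21.7  14.4 -27.2   1.1 -47.3  38.9] yaw x -28.594210241289602
tcp in jig xy 0.002270265870442277 0.08193296247012691 jig +y in tool [-0.34  -0.941 -0.002] F jigy -3.8899163312750047
```

Emit:
servo_tool --deltas '[{"slide":[0,0,0],"spin":0.6},{"slide":[0,0,0],"spin":0.6}]'

```text
time_s: 13.05
tcp_pos: [0.4913, 0.0191, 0.1235]
ee_rot: [[0.782, -0.623, 0.022], [-0.623, -0.782, -0.007], [0.021, -0.008, -1.0]]
wrist_force: [1.2, -2.8, 1.1]
gripper_width: 0.159
```

```bash
python3 st.py
```

```text
t 13.05 tcp [0.4913 0.0191 0.1235] F [ 1.17 -2.79  1.11] M [-1.029  0.164  0.177] w 0.159
j [ 21.7  14.4 -27.2   1.1 -47.4  28.9] yaw x -38.581538308142754
tcp in jig xy 0.0021175048534681283 0.08155749989883333 jig +y in tool [-0.498 -0.867 -0.003] F jigy -2.5792840314271515
```

Emit:
servo_tool --deltas '[{"slide":[-0.01,-0.01,0],"spin":0.6},{"slide":[-0.01,-0.01,0],"spin":0.6}]'

```text
time_s: 13.25
tcp_pos: [0.491, 0.0189, 0.1236]
ee_rot: [[0.662, -0.749, 0.021], [-0.749, -0.662, -0.009], [0.021, -0.01, -1.0]]
wrist_force: [-0.1, -4.5, 1.6]
gripper_width: 0.156
```

```bash
python3 st.py
```

```text
t 13.25 tcp [0.491  0.0189 0.1236] F [-0.1  -4.46  1.6 ] M [-1.547  0.009  0.148] w 0.156
j [ 21.8  14.4 -27.3   1.3 -47.4  18.8] yaw x -48.543122746082965
tcp in jig xy 0.0018877879053680459 0.08130601687890418 jig +y in tool [-0.64  -0.768 -0.006] F jigy -4.41913019606845
```

In contact with about 4 N, and the clamp is just starting to bite. I continue to fully tight.

Emit:
servo_tool --deltas '[{"slide":[0,0,0],"spin":0.6},{"slide":[0,0,0],"spin":0.6},{"slide":[0,0,0],"spin":0.6},{"slide":[0,0,0],"spin":0.6},{"slide":[0,0,0],"spin":0.6}]'

```text
time_s: 13.75
tcp_pos: [0.4902, 0.0184, 0.1238]
ee_rot: [[0.285, -0.958, 0.018], [-0.958, -0.285, -0.011], [0.016, -0.014, -1.0]]
wrist_force: [0.2, -2.9, 1.9]
gripper_width: 0.16
```

```bash
python3 st.py
```

```text
t 13.75 tcp [0.4902 0.0184 0.1238] F [ 0.21 -2.93  1.88] M [-0.859  0.348  0.218] w 0.16
j [ 21.8  14.4 -27.3   1.3 -47.6  -6.1] yaw x -73.44088777561792
tcp in jig xy 0.0011708207338918697 0.08073631549558612 jig +y in tool [-0.904 -0.427 -0.008] F jigy -2.86950165114153
```

Emit:
servo_tool --deltas '[{"slide":[0,0,0],"spin":0.6},{"slide":[0,0,0],"spin":0.6},{"slide":[0,0,0],"spin":0.5}]'

```text
time_s: 14.05
tcp_pos: [0.4897, 0.0184, 0.124]
ee_rot: [[0.043, -0.999, 0.016], [-0.999, -0.043, -0.013], [0.014, -0.016, -1.0]]
wrist_force: [0.6, -3.2, 1.6]
gripper_width: 0.16
```

```bash
python3 st.py
```

```text
t 14.05 tcp [0.4897 0.0184 0.124 ] F [ 0.57 -3.17  1.65] M [-0.791  0.311  0.235] w 0.16
j [ 21.9  14.4 -27.3   1.4 -47.8 -20.3] yaw x -87.51931387183339
tcp in jig xy 0.0006591471408546795 0.08060000237086257 jig +y in tool [-0.981 -0.195 -0.01 ] F jigy -3.0421977413290318
```

Emit:
servo_tool --deltas '[{"slide":[0,0,0],"spin":0.4},{"slide":[0,0,0],"spin":0.3}]'

```text
time_s: 14.25
tcp_pos: [0.4897, 0.0186, 0.124]
ee_rot: [[-0.055, -0.998, 0.016], [-0.998, 0.055, -0.014], [0.013, -0.017, -1.0]]
wrist_force: [0.0, -1.5, 1.1]
gripper_width: 0.166
```

```bash
python3 st.py
```

```text
t 14.25 tcp [0.4897 0.0186 0.124 ] F [ 0.03 -1.52  1.06] M [-0.511  0.256  0.746] w 0.166
j [ 21.9  14.4 -27.3   1.4 -47.8 -26. ] yaw x -93.16497955981663
tcp in jig xy 0.0006100012799518126 0.08081750572277085 jig +y in tool [-0.995 -0.097 -0.011] F jigy -1.502717161408403
```

Emit:
servo_tool --deltas '[{"slide":[0,0,0],"spin":0.4},{"slide":[0,0,0],"spin":0.2}]'

```text
time_s: 14.45
tcp_pos: [0.4897, 0.019, 0.1241]
ee_rot: [[-0.136, -0.991, 0.016], [-0.991, 0.136, -0.014], [0.012, -0.018, -1.0]]
wrist_force: [-0.4, -2.2, 0.6]
gripper_width: 0.183
```

```bash
python3 st.py
```

```text
t 14.45 tcp [0.4897 0.019  0.1241] F [-0.4  -2.15  0.59] M [-0.648  0.159  0.938] w 0.183
j [ 22.   14.4 -27.3   1.5 -47.8 -30.8] yaw x -97.83516814266454
tcp in jig xy 0.0005911849338846365 0.0812077334064258 jig +y in tool [-1.    -0.016 -0.012] F jigy -2.1885869290615814
```

The gripper slips and widens at 0.94 N m, so the knob is at its hard stop. Release and go up.

Emit:
servo_tool --deltas '[{"slide":[0,0,0],"spin":0},{"slide":[0,0,0],"spin":0},{"slide":[0,0,0],"spin":0},{"slide":[0,0,0],"spin":0},{"slide":[0,0,0],"spin":0},{"slide":[0,0,0],"spin":0},{"slide":[0,0,0],"spin":0},{"slide":[0,0,0],"spin":0}]' --gripper 0

```text
time_s: 15.25
tcp_pos: [0.4908, 0.021, 0.1239]
ee_rot: [[-0.14, -0.99, 0.019], [-0.99, 0.14, -0.009], [0.007, -0.02, -1.0]]
wrist_force: [0.1, 0.2, -0.3]
gripper_width: 0.82
```

```bash
python3 st.py
```

```text
t 15.25 tcp [0.4908 0.021  0.1239] F [ 0.14  0.23 -0.29] M [ 0.054  0.    -0.014] w 0.82
j [ 22.   14.4 -27.2   1.2 -47.6 -30.9] yaw x -98.07074285298428
tcp in jig xy 0.0013146154515942309 0.08341279238939661 jig +y in tool [-1.    -0.012 -0.006] F jigy 0.24801029888277917
```

Free of the knob. I lift, then move back towards -y and the robot so the cameras can see.

Emit:
servo_tool --deltas '[{"slide":[0,0,-0.5],"spin":0},{"slide":[0,0,-0.9],"spin":0},{"slide":[0,0,-0.9],"spin":0},{"slide":[0,0,-0.9],"spin":0},{"slide":[0,0,-0.8],"spin":0},{"slide":[1,0,0],"spin":0},{"slide":[1,0,0],"spin":0},{"slide":[1,0,0],"spin":0},{"slide":[1,0,0],"spin":0},{"slide":[1,0,0],"spin":0}]'

```text
time_s: 16.25
tcp_pos: [0.4711, -0.1036, 0.2293]
ee_rot: [[-0.135, -0.991, 0.02], [-0.991, 0.135, -0.009], [0.007, -0.021, -1.0]]
wrist_force: [-0.1, -0.1, -0.7]
gripper_width: 0.999
```

Emit:
servo_tool --deltas '[{"slide":[1,0,0],"spin":0},{"slide":[1,0,0],"spin":0},{"slide":[1,0,0],"spin":0},{"slide":[1,0,0],"spin":0},{"slide":[1,0,0],"spin":0},{"slide":[1,0,0],"spin":0},{"slide":[0,0,0],"spin":0}]'

```text
time_s: 16.95
tcp_pos: [0.4483, -0.2602, 0.2302]
ee_rot: [[-0.138, -0.99, 0.021], [-0.99, 0.138, -0.009], [0.006, -0.022, -1.0]]
wrist_force: [1.0, 0.1, 0.1]
gripper_width: 1.001
```

```bash
python3 st.py; python3 - <<'E'
from h import *
for n in('scene','top'):
    d=cap(n,n+'9.png')
    c=d['frame'][140:220,140:270,::-1] if n=='scene' else d['frame'][170:280,190:400,::-1]
    f=6 if n=='scene' else 3.7
    a=cv2.resize(c,None,fx=f,fy=f,interpolation=cv2.INTER_CUBIC);cv2.imwrite('pics/%s9z.png'%n,np.clip(a*1.5,0,255).astype(np.uint8))
E
```

```text
t 16.95 tcp [ 0.4483 -0.2602  0.2302] F [1.01 0.05 0.12] M [ 0.123 -0.009 -0.044] w 1.001
j [-12.   10.6 -14.6   0.3 -63.5   3.9] yaw x -97.952378348725
tcp in jig xy 0.002020500166320252 -0.20104481188523582 jig +y in tool [-1.    -0.014 -0.006] F jigy 0.20599995365368762
```

View pics/scene9z.png

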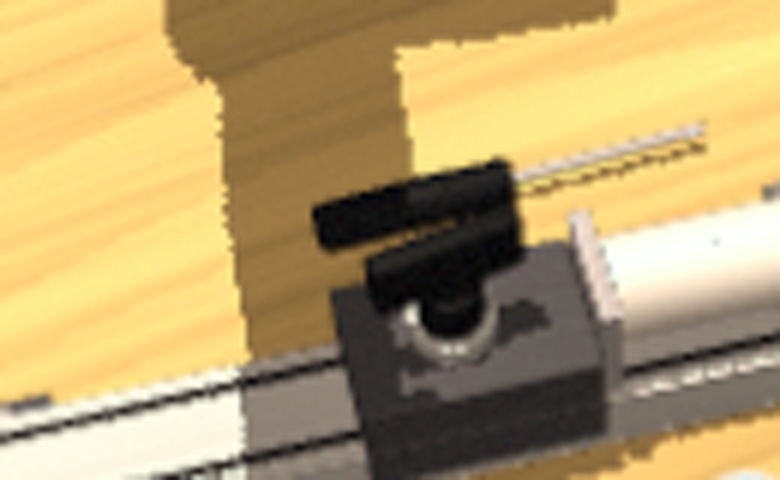

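View pics/top9z.png

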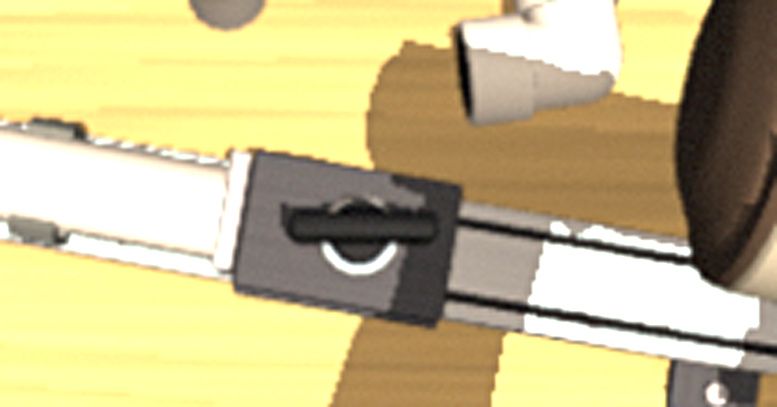

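The top view shows the plate at (232,210) flush against the pipe end. The bar runs from about (290,228) to (437,226). Last numeric checks:

```bash
python3 - <<'E'
from h import *
d=optics.capture('top')
T=lambda u,v:(190+(u+.5)/3.7-.5,170+(v+.5)/3.7-.5)
yv=np.array([.15175,.98842]);xv=np.array([yv[1],-yv[0]])
J=lambda p:np.array([(p[:2]-[.4768,-.0612])@xv,(p[:2]-[.4768,-.0612])@yv])
a=J(onz(d,T(290,228),.148));b=J(onz(d,T(437,226),.148));v=b-a
print('bar rad',np.arctan2(-v[1],v[0]),'centre',(a+b)/2)
for uv in((234,152),(217,272)): print('plate front',J(onz(d,T(*uv),.104)))
for n,box in dict(scene=[(150,210,295,345),(130,175,270,300),(215,255,250,280),(230,285,175,217)],top=[(185,225,108,200),(245,290,135,185),(278,305,195,305),(140,180,230,270),(150,205,310,362)]).items():
    p=cv2.imread(f'pics/{n}0.png').astype(int);q=cv2.imread(f'pics/{n}9.png').astype(int)
    for y0,y1,x0,x1 in box: D=np.abs(p-q).max(2)[y0:y1,x0:x1]; print(n,(y0,x0),D.max(),(D>40).sum())
E
```

```text
bar rad 1.3838566993141805 centre [-0.001015    0.08115973]
plate front [0.02860089 0.14976765]
plate front [-0.03171208  0.14737232]
scene (150, 295) 9 0
scene (130, 270) 9 0
scene (215, 250) 8 0
scene (230, 175) 77 526
top (185, 108) 25 0
top (245, 135) 25 0
top (278, 195) 85 486
top (140, 230) 24 0
top (150, 310) 102 793
```

```bash
python3 -c "
from station import r,sense
print(r.finish_job(), sense()['time_s'])"
```

```text
the job is handed in; nothing more can be done
the job is handed in; nothing more can be done
```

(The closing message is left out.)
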